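Set out the bench for an aliquoting run

ROBOT

A 6-joint arm with a two-finger parallel gripper is mounted at the origin on the work surface. World frame = base frame: x ahead of the robot, y to its left, z up, the work surface at z = 0. Lengths are in mm, angles in rad, forces in N, time in s.
With the tool pointing down it reaches from about 350 to 875 mm from the base axis. Payload 4.2 kg.
Tool frame: the origin (TCP) lies between the finger pads; the fingertips stand 25 mm ahead of it and the grasp point (between the pads) lies 6 mm ahead of it; z points along the fingers, y is the line along which they close (so a half turn about z gives the same grasp; the last joint's range is limited). The gripper opens to 85 mm and grips with 20 to 120 N. Pads are 22 mm wide; open, the fingers measure 114 mm over their backs; the gripper's body (76 mm by 85 mm) begins 54 mm behind the grasp point. The pads swing forward as they close: fully open they stand 13 mm farther back than shut.
Start: joints at [1.575, 0.385, 0.008, 0, -1.194, -0.259], TCP at [157.501, 604.808, 256.312] pointing down, gripper open.
Joint ranges: [-3.14, 3.14], [-1.21, 2.06], [-1.07, 1.41], [-3.16, 2.05], [-2.99, -0.16], [-3.1, 3.1]. Speed limits (rad/s): [2.79, 2.79, 3.14, 3.14, 3.14, 3.14].

INTERFACE

Orientations are given as a unit quaternion [x, y, z, w].
In Python, from bench import read_state, imaging, workorder, nets gives the robot as it stands.
- The arm moves only by the tool apply_moves, never from a script. Its argument "rows" is a list of rows, each an object with "hand": the opening, from -1 (shut) to 1 (fully open); "delta_pos": the shift along the tool's x, y, z in mm, a list of three; "yaw": the turn about the tool's z in rad. A call has 1 to 12 rows; each row is the pose to reach, as a shift and turn from the pose commanded when the call began, along the tool's axes at that moment; what a row does not reach only later rows make up. A row lasts 1/12 s, in which the tool goes at most 41.7 mm and 7.16 degrees, less where a joint would pass 70% of its speed; a pose out of reach is approached as far as the arm can. A call with a gripper value outside its range is refused whole. The fingers move at their own pace and stop on an object; the grip force is fixed at half the most. Time passes only in rows, so rows that repeat a pose let the fingers close. It gives the time, the measured TCP pose, the force, the opening and the grip force at its end, in the units of the state.
- read_state(): the state, without advancing time (a new reading comes with each control period).
- imaging.get_image(name): name is "scene" or "top" or "wrist"; returns a dict with "pixels" (420x560x3 uint8, red, green, blue), "fx", "fy", "cx", "cy" (pixels), "xyz" and "rotation" of the camera in the world. Camera axes: x right, y down, z forward; pixel columns grow to the right and rows downward; lengths in mm; the calibration is good to about 2 mm. A picture is of the moment at which its call begins. There is no depth.
- workorder.job_done(): hands the job in; it is judged then, once.
Trained networks look in the newest picture that a camera, given by its name, has taken for a name from the list of things; names that differ only in an ending like _2 or _b are one class to them, and where a whole thing is asked for, a point or a joint stands for the part that bears it (a point fixed in the world has none). Each returns a list of dicts, best first, with "score" (0 to 1); they miss things now and then, are a little off and sometimes report something else, mostly with a low value. They report only what shows in the picture. A call takes as long as a camera call. They do not tell look-alikes from the thing itself.
- nets.find_in(camera, query): "location" ([row, column] in pixels, amid what is visible of it).
- nets.pinpoint(camera, query): "location" ([row, column] in pixels: a listed point, or the origin of a listed thing).
The state is a dict: "clock": time; "joints": joint angles; "joint_vel": joint speeds; "joint_efforts": joint torques, N m; "position": TCP position; "ee_rot": TCP orientation; "contact_force": force on the tool from outside, world axes, zero at the start; "wrist_torque": the same for the moment, N m; "gripper_width": finger opening in mm; "grasp_force": force on a finger pad.
Only numpy, scipy, OpenCV 4.12 (cv2) and the standard library are available. Lean on these libraries where they do the work, as an engineer would, in place of code of your own. Each camera call takes 0.05 s, during which the arm holds its last target. There are 200 camera calls.

TASK

Set out the bench for aliquoting, arranged along the white tube block as seen from the robot: stand the empty beige rack in front of the block (on the robot's side), centred on it and parallel to it, and the reagent trough in front of the rack, centred and parallel too. In line with the rack, stand the control vial to its left with the diluent bottle left of the vial, so that the vial is between rack and bottle, and stand the waste beaker to the right of the rack. Leave a gap of about 3 cm between each piece and its neighbour, everything upright on the bench, and leave the block, mouse, vial box and marker pen where they are.

Things in the scene. Friction and masses are not known exactly. Their poses are not given: they have to be found in the camera images.
- tube_block: the tube block, fixed: white, 110 (x) by 170 (y) by 30 mm high, 8 by 5 holes; yellow-capped blood tubes stand in its two rear rows (local x = +21 and +42 mm), tops 96 mm above the bench. Origin: centre of the underside; x points away from the robot (front face at local x = -55 mm), y along its long side to the robot's left; turned up to 9 degrees. Left, right, in front: by these axes.
- aliquot_rack: the empty aliquot rack, loose: slim beige plastic analyser rack with seven empty places, 24 (x, thickness) by 130 (y, length) by 60 mm high, open slots and a plain side rail at 38 to 56 mm height on both long faces (grip across the 24 mm). Both ends are alike for this job: either way round is right. Origin: centre of the underside. About 90 g.
- trough: the reagent trough, loose: white open V-bottomed pipetting reservoir, 44 (x, width) by 130 (y, length; small tabs at the ends make 144) by 38 mm high, walls 2.5 mm (grip across the 44 mm). Either way round is right. Origin: centre of the underside. About 60 g.
- bottle: the diluent bottle, loose: closed round amber glass bottle with white cap and paper label, body 56 mm diameter and straight up to 65 mm, then shoulder, narrow neck and cap, 105 mm high. Origin: centre of the underside. About 220 g.
- vial: the control vial, loose: small clear glass vial with black cap and label, standing alone, 24 mm diameter (cap 23 mm from 42 mm height up), 58 mm high. Origin: centre of the underside. About 35 g.
- beaker: the waste beaker, loose: open white plastic beaker, 57 mm outer diameter at the foot, 60 mm at the rim, 68 mm high, wall 3 mm. Origin: centre of the underside. About 60 g.
- mouse: bystander: black computer mouse, 100 by 60 by 29 mm, loose at the right of the bench. Origin: centre of the underside.
- vial_box: bystander: open white box 85 by 115 by 40 mm holding four short capped vials, tops at 50 mm, loose at the left of the bench. Origin: centre of the underside.
- marker: bystander: grey marker pen with black cap, 135 mm long (y), 14 mm thick, lying loose on the bench near the robot, at its left; it does not roll. Origin: centre of the underside.
There are look-alikes about, which are no part of the job. Leave any blue, green or yellow look-alike of the beaker alone.

How it is judged (in metres and radians):
At the end, for the whole second after the job is handed in: All five upright (0.1 rad) on the bench, at rest. Gaps between facing sides 30 +/- 15 mm. Rack centred on block, trough on rack within 15 mm, parallel within 0.17 rad. Vial and beaker in line with rack within 15 mm, bottle 20 mm. Vial, bottle left, beaker right, seen from the robot (x of aliquot_rack in the frame of tube_block between -0.112 and -0.082 m and y of aliquot_rack in the frame of tube_block between -0.015 and 0.015 m and angle between the y axis of aliquot_rack and the y axis of tube_block, either way round below 0.17 rad and horizontal distance between trough and aliquot_rack between 0.049 and 0.079 m and y of trough in the frame of aliquot_rack between -0.015 and 0.015 m and angle between the y axis of trough and the y axis of aliquot_rack, either way round below 0.17 rad and x of trough in the frame of tube_block below -0.12 m and horizontal distance between vial and aliquot_rack between 0.092 and 0.122 m and x of vial in the frame of aliquot_rack between -0.015 and 0.015 m and y of vial in the frame of tube_block above 0.06 m and horizontal distance between bottle and vial between 0.055 and 0.085 m and x of bottle in the frame of aliquot_rack between -0.02 and 0.02 m and y of bottle in the frame of tube_block above 0.11 m and horizontal distance between beaker and aliquot_rack between 0.11 and 0.14 m and x of beaker in the frame of aliquot_rack between -0.015 and 0.015 m and y of beaker in the frame of tube_block below -0.06 m and angle between each of aliquot_rack, trough, bottle, vial, beaker's own z axis and vertical below 0.1 rad and height (world z) of each of aliquot_rack, trough, bottle, vial, beaker below 0.006 m and linear speed of each of aliquot_rack, trough, bottle, vial, beaker below 0.02 m/s); the robot touches nothing.
It fails at once if the mouse is disturbed (moved more than 15 mm) (distance of mouse from where it was at the start of the episode above 0.015 m).
It fails at once if the vial box is disturbed (moved more than 15 mm) (distance of vial_box from where it was at the start of the episode above 0.015 m).
It fails at once if the marker is disturbed (moved more than 15 mm) (distance of marker from where it was at the start of the episode above 0.015 m).
It also fails if it takes over 134 s, if anything falls off the work surface, if the arm or the gripper's body presses on something with over 40 N, if the wrist force passes 120 N, or if a joint passes its speed limit or range.

## Working session

There is one attempt and no reset: what is moved stays moved. The work goes in short steps, Python scripts to look and compute and a tool call to move; the robot and the scene stay as the last step left them, time stands still between calls to the robot, and variables do not carry over. Pictures are saved under pics/ and viewed, at most 14 in all, crops included, and the job is handed in when it is done.

Besides the shell and the picture viewer there is one more tool, called by a JSON object that holds its "fn" and its "kwargs". apply_moves: Moves the arm, as the interface text tells. Its arguments: {"type":"object","properties":{"rows":{"type":"array"}},"required":["rows"]}

```bash
mkdir -p pics; ls; cat > h.py <<'E'
import numpy as np, cv2
from bench import read_state, imaging, workorder, nets
def img(n,save=None):
    d=imaging.get_image(n)
    if save: cv2.imwrite('pics/'+save,np.array(d['pixels'])[:,:,::-1])
    return d
def ray(d,rc):
    v=np.array([(rc[1]-d['cx'])/d['fx'],(rc[0]-d['cy'])/d['fy'],1.]); R=np.array(d['rotation'])
    return np.array(d['xyz']),R@v
def at(d,rc,z):
    o,v=ray(d,rc); return o+v*(z-o[2])/v[2]
def proj(d,p):
    q=np.array(d['rotation']).T@(np.array(p)-np.array(d['xyz'])); return [q[1]/q[2]*d['fy']+d['cy'],q[0]/q[2]*d['fx']+d['cx']]
def tri(d1,a,d2,b):
    o1,v1=ray(d1,a);o2,v2=ray(d2,b)
    A=np.stack([v1,-v2],1);s=np.linalg.lstsq(A,o2-o1,rcond=None)[0]
    p,q=o1+s[0]*v1,o2+s[1]*v2; return (p+q)/2,np.linalg.norm(p-q)
E
python3 - <<'E'
from h import *
np.set_printoptions(precision=1,suppress=True)
D={}
for c in ('scene','top'):
    d=img(c,c+'1.png'); D[c]=d
    print(c,d['fx'],np.array(d['xyz']),np.array(d['rotation']).round(3).tolist())
    for t in 'tube_block aliquot_rack trough bottle vial beaker mouse vial_box marker'.split():
        print(t,[(np.round(r['location']).tolist(),round(r['score'],2),at(d,r['location'],0)[:2].round().tolist()) for r in nets.pinpoint(c,t)][:4])
print(read_state())
E
```

```text
pics
scene 465.1522660319117 [829.6 573.3 823.9] [0.236, 0.91, -0.33, -0.081]Traceback (most recent call last):
  File "<stdin>", line 8, in <module>
  File "h.py", line 11, in at
    o,v=ray(d,rc); return o+v*(z-o[2])/v[2]
        ~~~^^^^^^
  File "h.py", line 9, in ray
    return np.array(d['xyz']),R@v
                              ~^~
ValueError: matmul: Input operand 1 has a mismatch in its core dimension 0, with gufunc signature (n?,k),(k,m?)->(n?,m?) (size 3 is different from 4)
```

Rotation is a quaternion.

```bash
sed -i "s/R=np.array(d\['rotation'\])/R=rot(d)/; s/np.array(d\['rotation'\]).T/rot(d).T/; 3i from scipy.spatial.transform import Rotation\ndef rot(d): return Rotation.from_quat(d['rotation']).as_matrix()" h.py
python3 - <<'E'
from h import *
np.set_printoptions(precision=1,suppress=True)
for c in ('scene','top'):
    d=img(c,c+'1.png')
    print(c,d['fx'],np.array(d['xyz']),np.array(d['rotation']).round(3).tolist())
    for t in 'tube_block aliquot_rack trough bottle vial beaker mouse vial_box marker'.split():
        print(t,[(np.round(r['location']).tolist(),round(r['score'],2),at(d,r['location'],0)[:2].round().tolist()) for r in nets.pinpoint(c,t)][:4])
print(read_state())
E
```

```text
scene 465.1522660319117 [829.6 573.3 823.9] [0.236, 0.91, -0.33, -0.081]
tube_block [([281.0, 204.0], 0.59, [727.0, 51.0])]
aliquot_rack [([211.0, 311.0], 0.75, [436.0, -3.0]), ([416.0, 293.0], 0.35, [698.0, 369.0])]
trough [([171.0, 276.0], 0.97, [444.0, -158.0])]
bottle [([348.0, 367.0], 0.69, [519.0, 332.0]), ([213.0, 311.0], 0.61, [438.0, 2.0])]
vial [([270.0, 338.0], 0.64, [471.0, 162.0]), ([142.0, 165.0], 0.62, [648.0, -399.0])]
beaker [([138.0, 223.0], 0.66, [508.0, -335.0]), ([174.0, 191.0], 0.59, [632.0, -251.0]), ([179.0, 228.0], 0.58, [559.0, -190.0]), ([127.0, 260.0], 0.56, [402.0, -326.0])]
mouse []
vial_box [([415.0, 293.0], 0.67, [698.0, 370.0])]
marker [([304.0, 437.0], 0.56, [344.0, 324.0])]
top 387.7643283948481 [406.7   3.  978.5] [0.714, -0.697, 0.047, -0.057]
tube_block [([143.0, 278.0], 0.63, [731.0, 34.0])]
aliquot_rack [([256.0, 288.0], 0.58, [439.0, -2.0])]
trough [([257.0, 355.0], 0.76, [441.0, -168.0])]
bottle [([223.0, 159.0], 0.9, [515.0, 331.0])]
vial [([244.0, 223.0], 0.61, [466.0, 166.0])]
beaker [([181.0, 391.0], 0.97, [638.0, -260.0]), ([276.0, 419.0], 0.77, [396.0, -326.0]), ([211.0, 365.0], 0.67, [557.0, -193.0]), ([230.0, 425.0], 0.59, [512.0, -343.0])]
mouse [([173.0, 445.0], 0.64, [661.0, -399.0])]
vial_box [([156.0, 151.0], 0.92, [690.0, 365.0])]
marker [([295.0, 158.0], 0.57, [334.0, 320.0])]
{'clock': 1.1, 'joints': array([ 1.6,  0.4,  0. , -0. , -1.2, -0.3]), 'joint_vel': array([-0.,  0., -0., -0., -0., -0.]), 'joint_efforts': array([ -0. , -39.2,  18.9,   4.2,  -0. ,  -0. ]), 'position': array([157.5, 604.8, 256.3]), 'ee_rot': array([ 1. , -0.1, -0. , -0. ]), 'contact_force': array([-0.2, -0. , -0.1]), 'wrist_torque': array([-0.,  0.,  0.]), 'grasp_force': 0.0, 'gripper_width': 85.38484202930934}
```

View pics/top1.png

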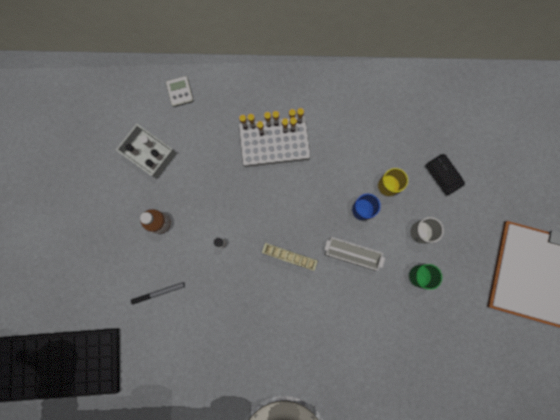

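View pics/scene1.png

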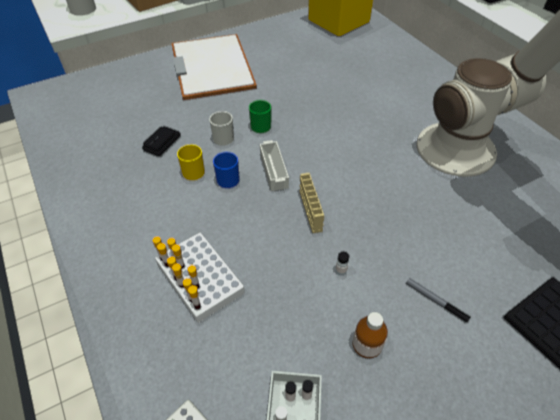

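The top view (col,row) shows the block at (275,143), rack at (289,257), trough at (354,253), bottle at (152,220), vial at (219,242) and the white beaker at (429,230). The blue, yellow and green look-alikes are at (367,207), (394,181) and (427,276). The scene view agrees. Next I'll refine these positions with segmentation.

```bash
python3 - <<'E'
from h import *
np.set_printoptions(precision=1,suppress=True)
d=img('top'); e=img('scene')
P=np.array(d['pixels']); S=np.array(e['pixels'])
def blob(I,mask,seed,r):
    m=np.zeros(mask.shape,np.uint8); y,x=seed
    m[y-r:y+r,x-r:x+r]=mask[y-r:y+r,x-r:x+r]
    m=cv2.morphologyEx(m,cv2.MORPH_CLOSE,np.ones((5,5),np.uint8))
    n,l,s,c=cv2.connectedComponentsWithStats(m); k=1+np.argmax(s[1:,4]); 
    pts=np.argwhere(l==k)
    return pts
def rect(d,pts,z):
    w=np.array([at(d,p,z)[:2] for p in pts],np.float32); (c,s,a)=cv2.minAreaRect(w); b=cv2.boxPoints((c,s,a))
    # long-axis direction
    e1,e2=b[1]-b[0],b[2]-b[1]; L=e1 if np.linalg.norm(e1)>np.linalg.norm(e2) else e2
    ang=np.degrees(np.arctan2(L[1],L[0]))%180
    return np.array(c),np.array(s),round(ang,1)
for n,I,dd,seeds in (('top',P,d,[(143,275),(257,289),(253,354),(230,429)]),('scene',S,e,[(275,204),(202,311),(165,275),(128,222)])):
    hsv=cv2.cvtColor(I,cv2.COLOR_RGB2HSV); v=hsv[...,2].astype(int); s=hsv[...,1]
    bg=np.median(v[150:300,100:400]); print(n,bg)
    white=((v>bg+35)).astype(np.uint8); beige=((s>60)&(v>bg-10)&(hsv[...,0]<40)&(hsv[...,0]>12)).astype(np.uint8)
    for name,m,sd,r,z in (('block',white,seeds[0],45,30),('rack',beige,seeds[1],36,60),('trough',white,seeds[2],36,38),('beaker',white,seeds[3],20,68)):
        p=blob(I,m,sd,r); print(name,len(p),*rect(dd,p,z))
for q in ('bottle','vial','beaker','aliquot_rack'):
    a=nets.find_in('top',q)[:4]; b=nets.find_in('scene',q)[:4]
    for i in a:
        for j in b:
            p,r=tri(d,i['location'],e,j['location'])
            if r<12: print(q,p,round(r,1))
c=lambda I,y,x,h,w,k:cv2.resize(I[y-h:y+h,x-w:x+w],None,fx=k,fy=k,interpolation=cv2.INTER_CUBIC)
cv2.imwrite('pics/crop1.png',np.vstack([c(P,145,275,35,50,6),c(P,255,320,35,50,6)][:1]+[c(P,250,330,25,50,6)])[:,:,::-1])
E
```

```text
top 119.0
block 1231 [730.3  41.9] [104.2 164.9] 97.8
rack 360 [435.8  -3.9] [116.6  18.8] 72.6
trough 35 [ 465.3 -106.3] [29.4 15.2] 85.1
beaker 113 [ 502.8 -315.7] [21.3 36.4] 172.1
scene 150.0
block 2596 [734.6  22.2] [108.  209.4] 98.0
rack 476 [443.4  -5.5] [130.7  33.5] 72.2
trough 110 [ 465.7 -136.4] [90.9 28.2] 85.3Traceback (most recent call last):
  File "<stdin>", line 23, in <module>
  File "<stdin>", line 9, in blob
    return _wrapfunc(a, 'argmax', axis=axis, out=out, **kwds)
    return bound(*args, **kwds)
ValueError: attempt to get argmax of an empty sequence
```

```bash
cat >> h.py <<'E'
np.set_printoptions(precision=1,suppress=True)
def plan(*goals):
    """goals: (x,y,z,deg of tool y axis in world, mod 180) -> deltas from present pose"""
    s=read_state(); R=Rotation.from_quat(s['ee_rot']).as_matrix(); p=np.array(s['position'])
    ty=np.degrees(np.arctan2(R[1,1],R[0,1])); print('now',p,'tool y',round(ty,1),'t',round(s['clock'],1),'w',s['gripper_width'],'j6',s['joints'][5])
    for g in goals:
        dd=(g[3]-ty+90)%180-90
        print(g,'->',R.T@(np.array(g[:3])-p),'yaw',round(-np.radians(dd),3),'or',round(-np.radians(dd-180*np.sign(dd)),3))
def mask_rect(d,m,z):
    return None
E
python3 - <<'E'
from h import *
d=img('wrist'); s=read_state(); R=Rotation.from_quat(s['ee_rot']).as_matrix()
print('cam in tool',R.T@(np.array(d['xyz'])-s['position']),(R.T@rot(d)).round(2).tolist(),d['fx'])
plan((438,-4,250,162.5),(515,331,250,8),(443,-165,250,80))
E
```

```text
cam in tool [  75.     0.2 -118.3] [[-0.0, -0.96, -0.29], [1.0, 0.0, -0.0], [0.0, -0.29, 0.96]] 321.79155125366736
now [157.5 604.8 256.3] tool y -104.6 t 1.2 w 85.41569638806483 j6 -0.25862239737065656
(438, -4, 250, 162.5) -> [424.9 518.4   6.3] yaw -1.52 or 1.621
(515, 331, 250, 8) -> [415.  174.8   6.3] yaw 1.176 or -1.965
(443, -165, 250, 80) -> [470.3 673.    6.3] yaw -0.08 or 3.061
```

```bash
python3 -c "
from h import *
plan((468,164,230,-172))"
```

```text
now [157.5 604.8 256.3] tool y -104.6 t 1.2 w 85.41569638806483 j6 -0.25862239737065656
(468, 164, 230, -172) -> [411.6 348.3  26.3] yaw 1.176 or -1.965
```

{"fn": "apply_moves", "kwargs": {"rows": [{"hand":1,"delta_pos":[411.6,348.3,26],"yaw":1.176},{"hand":1,"delta_pos":[411.6,348.3,26],"yaw":1.176},{"hand":1,"delta_pos":[411.6,348.3,26],"yaw":1.176},{"hand":1,"delta_pos":[411.6,348.3,26],"yaw":1.176},{"hand":1,"delta_pos":[411.6,348.3,26],"yaw":1.176},{"hand":1,"delta_pos":[411.6,348.3,26],"yaw":1.176},{"hand":1,"delta_pos":[411.6,348.3,26],"yaw":1.176},{"hand":1,"delta_pos":[411.6,348.3,26],"yaw":1.176},{"hand":1,"delta_pos":[411.6,348.3,26],"yaw":1.176},{"hand":1,"delta_pos":[411.6,348.3,26],"yaw":1.176},{"hand":1,"delta_pos":[411.6,348.3,26],"yaw":1.176},{"hand":1,"delta_pos":[411.6,348.3,26],"yaw":1.176}]}}

```text
clock: 2.25
position: [445.9, 194.8, 232.7]
ee_rot: [0.755, -0.656, 0.0, -0.001]
contact_force: [1.3, 1.2, -0.5]
gripper_width: 85.7
grasp_force: 0.0
```

{"fn": "apply_moves", "kwargs": {"rows": [{"hand":1,"delta_pos":[0,0,0],"yaw":0},{"hand":1,"delta_pos":[0,0,0],"yaw":0},{"hand":1,"delta_pos":[0,0,0],"yaw":0}]}}

```text
clock: 2.5
position: [445.2, 196.4, 232.3]
ee_rot: [0.755, -0.656, -0.0, -0.0]
contact_force: [0.0, 0.4, 0.8]
gripper_width: 85.4
grasp_force: 0.0
```

```bash
cat > look.py <<'E'
from h import *
import sys
d=img('wrist',sys.argv[1]); plan()
for t,z in (a.split(':') for a in sys.argv[2:]):
    for f in ('pinpoint','find_in'):
        print(t,f,[(np.round(r['location']).tolist(),round(r['score'],2),at(d,r['location'],0 if f=='pinpoint' else float(z))[:2]) for r in getattr(nets,f)('wrist',t)][:3])
E
python3 look.py w1.png vial:30 aliquot_rack:40 bottle:50
```

```text
now [444.9 197.1 232.4] tool y -171.9 t 2.5 w 85.21498902436616 j6 -0.6108003982927613
vial pinpoint [([155.0, 267.0], 0.96, array([466.8, 172.7]))]
vial find_in [([160.0, 265.0], 0.96, array([467.8, 173.7]))]
aliquot_rack pinpoint []
aliquot_rack find_in [([17.0, 298.0], 0.89, array([454.3,  47.1])), ([289.0, 49.0], 0.74, array([684.9, 346.2])), ([297.0, 205.0], 0.18, array([513.9, 332.5]))]
bottle pinpoint [([278.0, 212.0], 0.92, array([515.5, 332. ]))]
bottle find_in [([297.0, 204.0], 0.78, array([513.2, 324.9]))]
```

View pics/w1.png

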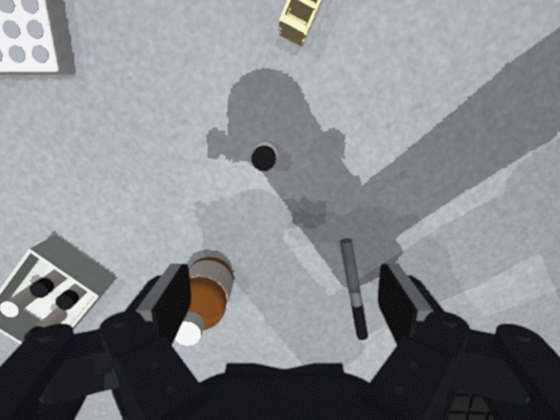

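The wrist view shows the vial's cap at (263,157), the bottle at (205,290), and the rack end at (300,25).

```bash
python3 - <<'E'
from h import *
d=img('wrist'); t=img('top')
g=cv2.cvtColor(np.array(t['pixels']),cv2.COLOR_RGB2GRAY)
w=g[232:254,208:232]; ys,xs=np.nonzero(w<60); ct=(ys.mean()+232,xs.mean()+208)
gw=cv2.cvtColor(np.array(d['pixels']),cv2.COLOR_RGB2GRAY); w=gw[140:175,245:282]; ys,xs=np.nonzero(w<45); cw=(ys.mean()+140,xs.mean()+245)
print(ct,cw,at(t,ct,56),at(d,cw,57),tri(d,cw,t,ct))
c=np.array(at(d,cw,57))
plan((c[0],c[1],110,-172),(c[0],c[1],36,-172))
E
```

```text
(np.float64(242.01612903225805), np.float64(218.01612903225805)) (np.float64(156.62383177570092), np.float64(262.92056074766356)) [465.9 167.3  56. ] [468.3 167.8  57. ] (array([470.5, 178. ,  -7. ]), np.float64(1.6042198568246413))
now [444.9 197.1 232.3] tool y -171.9 t 3.0 w 85.11937230040171 j6 -0.6104704017597541
(np.float64(468.3087848616412), np.float64(167.76364345534813), 110, -172) -> [ 32.3 -19.1 122.3] yaw 0.002 or -3.14
(np.float64(468.3087848616412), np.float64(167.76364345534813), 36, -172) -> [ 32.3 -19.1 196.3] yaw 0.002 or -3.14
```

{"fn": "apply_moves", "kwargs": {"rows": [{"hand":0.2,"delta_pos":[32,-19,80],"yaw":0},{"hand":0.2,"delta_pos":[32,-19,120],"yaw":0},{"hand":0.2,"delta_pos":[32,-19,150],"yaw":0},{"hand":0.2,"delta_pos":[32,-19,180],"yaw":0},{"hand":0.2,"delta_pos":[32,-19,196],"yaw":0},{"hand":0.2,"delta_pos":[32,-19,196],"yaw":0},{"hand":0.2,"delta_pos":[32,-19,196],"yaw":0},{"hand":-1,"delta_pos":[32,-19,196],"yaw":0},{"hand":-1,"delta_pos":[32,-19,196],"yaw":0},{"hand":-1,"delta_pos":[32,-19,196],"yaw":0},{"hand":-1,"delta_pos":[32,-19,196],"yaw":0},{"hand":-1,"delta_pos":[32,-19,196],"yaw":0}]}}

```text
clock: 3.95
position: [469.9, 168.8, 39.1]
ee_rot: [0.755, -0.656, 0.001, -0.003]
contact_force: [-0.8, 0.6, 7.6]
gripper_width: 22.5
grasp_force: 59.2
```

{"fn": "apply_moves", "kwargs": {"rows": [{"hand":-1,"delta_pos":[0,0,0],"yaw":0},{"hand":-1,"delta_pos":[0,0,0],"yaw":0},{"hand":-1,"delta_pos":[0,0,0],"yaw":0},{"hand":-1,"delta_pos":[0,0,0],"yaw":0}]}}

```text
clock: 4.28
position: [469.9, 168.8, 39.0]
ee_rot: [0.755, -0.656, 0.001, -0.003]
contact_force: [-1.3, -0.0, 7.6]
gripper_width: 22.3
grasp_force: 59.2
```

```bash
python3 -c "
from h import *
plan((619.2,134.4,80,-172.1),(619.2,134.4,37,-172.1),(619.2,134.4,230,-172.1))"
```

```text
now [469.9 168.8  39. ] tool y -171.9 t 4.3 w 22.256684411411285 j6 -0.5304718607899099
(619.2, 134.4, 80, -172.1) -> [  55.  -143.2  -40.3] yaw 0.003 or -3.138
(619.2, 134.4, 37, -172.1) -> [  55.1 -143.     2.7] yaw 0.003 or -3.138
(619.2, 134.4, 230, -172.1) -> [  54.5 -144.  -190.3] yaw 0.003 or -3.138
```

{"fn": "apply_moves", "kwargs": {"rows": [{"hand":-1,"delta_pos":[0,0,-20],"yaw":0},{"hand":-1,"delta_pos":[5,-15,-40],"yaw":0},{"hand":-1,"delta_pos":[18,-48,-40],"yaw":0},{"hand":-1,"delta_pos":[31,-81,-40],"yaw":0},{"hand":-1,"delta_pos":[44,-115,-40],"yaw":0},{"hand":-1,"delta_pos":[55,-144,-40],"yaw":0},{"hand":-1,"delta_pos":[55,-144,-40],"yaw":0},{"hand":-1,"delta_pos":[55,-144,-22],"yaw":0},{"hand":-1,"delta_pos":[55,-144,-8],"yaw":0},{"hand":-1,"delta_pos":[55,-144,-3],"yaw":0},{"hand":-1,"delta_pos":[55,-144,-2],"yaw":0},{"hand":-1,"delta_pos":[55,-144,-2],"yaw":0}]}}

```text
clock: 5.28
position: [618.6, 133.4, 39.3]
ee_rot: [0.755, -0.656, 0.0, -0.001]
contact_force: [-0.2, 0.2, -0.2]
gripper_width: 22.6
grasp_force: 59.0
```

{"fn": "apply_moves", "kwargs": {"rows": [{"hand":-0.1,"delta_pos":[0,0,0],"yaw":0},{"hand":-0.1,"delta_pos":[0,0,0],"yaw":0},{"hand":-0.1,"delta_pos":[0,0,0],"yaw":0},{"hand":-0.1,"delta_pos":[0,0,0],"yaw":0},{"hand":-0.1,"delta_pos":[0,0,-15],"yaw":0},{"hand":-0.1,"delta_pos":[0,0,-40],"yaw":0},{"hand":0.5,"delta_pos":[0,0,-80],"yaw":0},{"hand":1,"delta_pos":[0,0,-120],"yaw":0},{"hand":1,"delta_pos":[0,0,-160],"yaw":0},{"hand":1,"delta_pos":[0,0,-190],"yaw":0},{"hand":1,"delta_pos":[0,0,-190],"yaw":0}]}}

```text
clock: 6.2
position: [622.1, 134.0, 237.2]
ee_rot: [0.755, -0.655, 0.004, -0.007]
contact_force: [0.7, -0.2, -0.0]
gripper_width: 85.4
grasp_force: 0.0
```

```bash
python3 - <<'E'
from h import *
d=img('wrist'); t=img('top'); e=img('scene')
for D,c in ((d,'wrist'),(t,'top'),(e,'scene')): 
  for q in ('vial','bottle'): print(c,q,[(np.round(r['location']),round(r['score'],2),at(D,r['location'],0)[:2]) for r in nets.pinpoint(c,q)][:3])
plan((514,331,160,-172),(514,331,62,-172))
E
```

```text
wrist vial [(array([181., 291.]), 0.96, array([617.5, 137.4]))]
wrist bottle [(array([334., 344.]), 0.88, array([518.9, 330.5]))]
top vial [(array([185., 240.]), 0.7, array([618. , 127.7]))]
top bottle [(array([221., 159.]), 0.97, array([518.3, 330.7]))]
scene vial [(array([288., 266.]), 0.84, array([621.4, 128. ]))]
scene bottle [(array([346., 366.]), 0.82, array([517.3, 329.2]))]
now [618.4 133.  226.9] tool y -172.0 t 6.7 w 85.18009319325816 j6 -0.3272213699563428
(514, 331, 160, -172) -> [-210.7   75.6   66.9] yaw 0.0 or -3.141
(514, 331, 62, -172) -> [-210.8   75.3  164.9] yaw 0.0 or -3.141
```

{"fn": "apply_moves", "kwargs": {"rows": [{"hand":1,"delta_pos":[-210.5,73,20],"yaw":0},{"hand":1,"delta_pos":[-210.5,73,20],"yaw":0},{"hand":1,"delta_pos":[-210.5,73,20],"yaw":0},{"hand":1,"delta_pos":[-210.5,73,20],"yaw":0},{"hand":1,"delta_pos":[-210.5,73,20],"yaw":0},{"hand":1,"delta_pos":[-210.5,73,20],"yaw":0},{"hand":1,"delta_pos":[-210.5,73,40],"yaw":0},{"hand":1,"delta_pos":[-210.5,73,70],"yaw":0},{"hand":1,"delta_pos":[-210.5,73,70],"yaw":0}]}}

```text
clock: 7.4
position: [513.8, 329.5, 152.2]
ee_rot: [0.755, -0.656, -0.001, 0.006]
contact_force: [-1.1, -0.9, -1.1]
gripper_width: 85.3
grasp_force: 0.0
```

```bash
python3 look.py w2.png bottle:50; python3 -c "
from h import *
plan((516.5,331,62,-172))"
```

```text
now [515.4 329.9 154.9] tool y -172.0 t 7.5 w 85.11670087715774 j6 -0.6931109925267971
bottle pinpoint [([197.0, 279.0], 0.68, array([516.4, 328. ]))]
bottle find_in [([216.0, 278.0], 0.74, array([517.5, 328.6]))]
now [517.8 331.3 158.9] tool y -172.0 t 7.5 w 85.28424077596212 j6 -0.6931116682215034
(516.5, 331, 62, -172) -> [ 0.   1.4 96.9] yaw 0.0 or -3.141
```

View pics/w2.png

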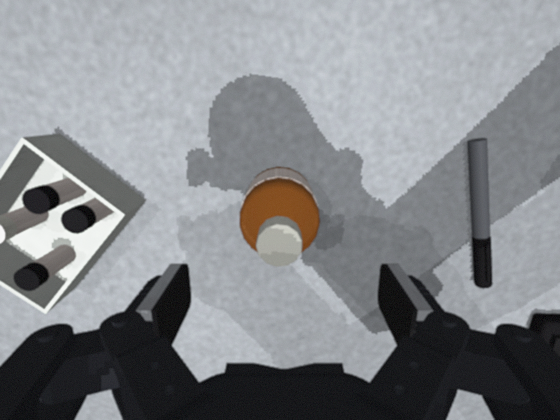

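The bottle is centred between the fingers at column 279, and the box and pen are clear. I'll descend and grip.

{"fn": "apply_moves", "kwargs": {"rows": [{"hand":1,"delta_pos":[0,1,35],"yaw":0},{"hand":1,"delta_pos":[0,1,65],"yaw":0},{"hand":1,"delta_pos":[0,1,85],"yaw":0},{"hand":1,"delta_pos":[0,1,95],"yaw":0},{"hand":1,"delta_pos":[0,1,95],"yaw":0},{"hand":-1,"delta_pos":[0,1,95],"yaw":0},{"hand":-1,"delta_pos":[0,1,95],"yaw":0},{"hand":-1,"delta_pos":[0,1,95],"yaw":0},{"hand":-1,"delta_pos":[0,1,95],"yaw":0},{"hand":-1,"delta_pos":[0,1,95],"yaw":0},{"hand":-1,"delta_pos":[0,1,95],"yaw":0}]}}

```text
clock: 8.47
position: [517.2, 332.4, 66.0]
ee_rot: [0.755, -0.656, 0.0, -0.002]
contact_force: [-0.9, 0.0, 5.4]
gripper_width: 54.1
grasp_force: 63.9
```

```bash
python3 -c "
from h import *
plan((609.6,203.7,63,-172.1))"
```

```text
now [517.2 332.4  66. ] tool y -171.9 t 8.5 w 54.10042831617188 j6 -0.6944002812834152
(609.6, 203.7, 63, -172.1) -> [140.4 -73.4   2.9] yaw 0.003 or -3.139
```

{"fn": "apply_moves", "kwargs": {"rows": [{"hand":-1,"delta_pos":[0,0,-15],"yaw":0},{"hand":-1,"delta_pos":[10,-5,-30],"yaw":0},{"hand":-1,"delta_pos":[40,-20,-30],"yaw":0},{"hand":-1,"delta_pos":[70,-36,-30],"yaw":0},{"hand":-1,"delta_pos":[100,-52,-30],"yaw":0},{"hand":-1,"delta_pos":[130,-68,-30],"yaw":0},{"hand":-1,"delta_pos":[140,-73,-30],"yaw":0},{"hand":-1,"delta_pos":[140,-73,-30],"yaw":0},{"hand":-1,"delta_pos":[140,-73,-15],"yaw":0},{"hand":-1,"delta_pos":[140,-73,-6],"yaw":0},{"hand":-1,"delta_pos":[140,-73,-3],"yaw":0},{"hand":-1,"delta_pos":[140,-73,-2],"yaw":0}]}}

```text
clock: 9.47
position: [606.6, 203.0, 66.1]
ee_rot: [0.755, -0.655, -0.0, 0.002]
contact_force: [-4.9, -1.7, 10.6]
gripper_width: 53.8
grasp_force: 64.7
```

{"fn": "apply_moves", "kwargs": {"rows": [{"hand":0.65,"delta_pos":[0,0,0],"yaw":0},{"hand":0.65,"delta_pos":[0,0,0],"yaw":0},{"hand":0.65,"delta_pos":[0,0,0],"yaw":0},{"hand":0.65,"delta_pos":[0,0,0],"yaw":0},{"hand":0.65,"delta_pos":[0,0,0],"yaw":0},{"hand":0.65,"delta_pos":[0,0,-15],"yaw":0},{"hand":0.8,"delta_pos":[0,0,-50],"yaw":0},{"hand":1,"delta_pos":[0,0,-90],"yaw":0},{"hand":1,"delta_pos":[0,0,-130],"yaw":0},{"hand":1,"delta_pos":[0,0,-165],"yaw":0},{"hand":1,"delta_pos":[0,0,-165],"yaw":0}]}}

```text
clock: 10.38
position: [611.6, 204.1, 240.0]
ee_rot: [0.755, -0.655, 0.004, -0.008]
contact_force: [0.6, 0.2, 1.4]
gripper_width: 85.4
grasp_force: 0.0
```

```bash
python3 - <<'E'
from h import *
t=img('top'); e=img('scene')
for D,c in ((t,'top'),(e,'scene')): 
  for q in ('vial','bottle','vial_box','aliquot_rack'): print(c,q,[(np.round(r['location']),round(r['score'],2),at(D,r['location'],0)[:2]) for r in nets.pinpoint(c,q)][:3])
plan((438,-4,230,-197.5))
E
```

```text
top vial [(array([184., 240.]), 0.42, array([619.9, 126.5]))]
top bottle [(array([190., 213.]), 0.92, array([601.7, 197.8]))]
top vial_box [(array([156., 147.]), 0.8, array([688.6, 375. ])), (array([254., 354.]), 0.69, array([ 448.5, -165.7])), (array([172., 443.]), 0.6, array([ 663.8, -395.7]))]
top aliquot_rack [(array([258., 289.]), 0.71, array([433.6,  -3.6]))]
scene vial [(array([288., 267.]), 0.5, array([619.5, 128.2]))]
scene bottle [(array([313., 291.]), 0.88, array([605.3, 201.4]))]
scene vial_box [(array([416., 292.]), 0.86, array([700.4, 369.9]))]
scene aliquot_rack []
now [607.6 202.7 229.1] tool y -172.0 t 10.9 w 85.42966918450287 j6 -0.43408206834029944
(438, -4, 230, -197.5) -> [181.  196.8  -0.4] yaw 0.445 or -2.696
```

{"fn": "apply_moves", "kwargs": {"rows": [{"hand":1,"delta_pos":[181,197,0],"yaw":0.445},{"hand":1,"delta_pos":[181,197,0],"yaw":0.445},{"hand":1,"delta_pos":[181,197,0],"yaw":0.445},{"hand":1,"delta_pos":[181,197,0],"yaw":0.445},{"hand":1,"delta_pos":[181,197,0],"yaw":0.445},{"hand":1,"delta_pos":[181,197,0],"yaw":0.445},{"hand":1,"delta_pos":[181,197,0],"yaw":0.445},{"hand":1,"delta_pos":[181,197,0],"yaw":0.445},{"hand":0.3,"delta_pos":[181,197,0],"yaw":0.445},{"hand":0.3,"delta_pos":[181,197,0],"yaw":0.445},{"hand":0.3,"delta_pos":[181,197,0],"yaw":0.445}]}}

```text
clock: 11.8
position: [439.1, -3.1, 230.2]
ee_rot: [-0.592, 0.806, -0.0, 0.0]
contact_force: [-0.1, -0.0, 0.2]
gripper_width: 55.6
grasp_force: 0.0
```

```bash
cat > rack.py <<'E'
from h import *
import sys
d=img('wrist',sys.argv[1]); I=np.array(d['pixels']); hsv=cv2.cvtColor(I,cv2.COLOR_RGB2HSV)
m=((hsv[...,1]>70)&(hsv[...,2]>110)&(hsv[...,0]<40)&(hsv[...,0]>12)).astype(np.uint8)
m=cv2.morphologyEx(m,cv2.MORPH_CLOSE,np.ones((9,9),np.uint8))
n,l,s,c=cv2.connectedComponentsWithStats(m); k=1+np.argmax(s[1:,4]); print(s[k],c[k])
w=np.array([at(d,p,60)[:2] for p in np.argwhere(l==k)],np.float32); print(cv2.minAreaRect(w)); plan()
print([(r['location'],r['score'],at(d,r['location'],0)) for r in nets.pinpoint('wrist','aliquot_rack')])
E
python3 rack.py w3.png
```

```text
[ 272  120   26  137 3243] [284.3 188.1]
((438.4280090332031, -3.3855056762695312), (129.37525939941406, 22.564311981201172), 72.80781555175781)
now [439.   -3.1 230. ] tool y 162.6 t 11.8 w 55.62413027192801 j6 -0.6696723960367635
[([176.4, 285.7], 0.89, array([436.5,  -5.4,   0. ]))]
```

View pics/w3.png

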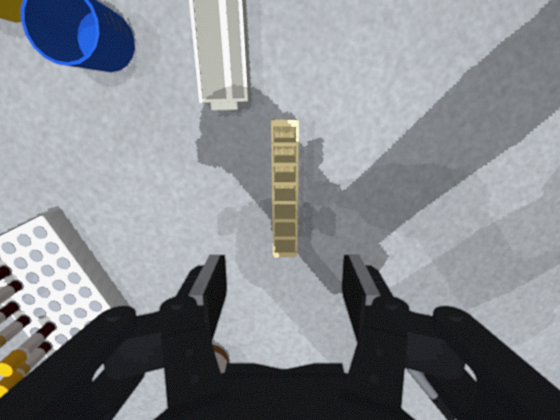

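The rack fills columns 272–298 and rows 120–257, with a measured top of 129×23 mm centred at (438,-3). The tool is aligned over it.

{"fn": "apply_moves", "kwargs": {"rows": [{"hand":0.3,"delta_pos":[0,0,40],"yaw":0},{"hand":0.3,"delta_pos":[0,0,80],"yaw":0},{"hand":0.3,"delta_pos":[0,0,120],"yaw":0},{"hand":0.3,"delta_pos":[0,0,150],"yaw":0},{"hand":0.3,"delta_pos":[0,0,170],"yaw":0},{"hand":0.3,"delta_pos":[0,0,176],"yaw":0},{"hand":0.3,"delta_pos":[0,0,176],"yaw":0},{"hand":-1,"delta_pos":[0,0,176],"yaw":0},{"hand":-1,"delta_pos":[0,0,176],"yaw":0},{"hand":-1,"delta_pos":[0,0,176],"yaw":0},{"hand":-1,"delta_pos":[0,0,176],"yaw":0},{"hand":-1,"delta_pos":[0,0,176],"yaw":0}]}}

```text
clock: 12.9
position: [439.2, -3.4, 55.7]
ee_rot: [-0.592, 0.806, -0.001, 0.002]
contact_force: [-1.8, 0.8, 7.2]
gripper_width: 23.2
grasp_force: 59.5
```

```bash
python3 -c "
from h import *
plan((634.5,28.5,54,-172.1))"
```

```text
now [439.2  -3.4  55.7] tool y 162.6 t 12.9 w 23.165774277541008 j6 -0.6694686181192135
(634.5, 28.5, 54, -172.1) -> [ -89.  -176.7    2.5] yaw -0.442 or 2.699
```

{"fn": "apply_moves", "kwargs": {"rows": [{"hand":-1,"delta_pos":[0,0,-25],"yaw":-0.05},{"hand":-1,"delta_pos":[-5,-10,-45],"yaw":-0.15},{"hand":-1,"delta_pos":[-20,-40,-45],"yaw":-0.27},{"hand":-1,"delta_pos":[-37,-74,-45],"yaw":-0.38},{"hand":-1,"delta_pos":[-54,-108,-45],"yaw":-0.442},{"hand":-1,"delta_pos":[-71,-142,-45],"yaw":-0.442},{"hand":-1,"delta_pos":[-85,-168,-45],"yaw":-0.442},{"hand":-1,"delta_pos":[-89,-177,-45],"yaw":-0.442},{"hand":-1,"delta_pos":[-89,-177,-45],"yaw":-0.442}]}}

```text
clock: 13.65
position: [635.9, 28.2, 98.8]
ee_rot: [0.754, -0.657, 0.0, -0.001]
contact_force: [-0.1, 0.1, -0.1]
gripper_width: 22.9
grasp_force: 59.3
```

```bash
python3 look.py w4.png tube_block:30; python3 -c "
from h import *
plan((634.5,28.5,56,-172.1))"
```

```text
now [633.8  27.8  98.6] tool y -172.2 t 13.7 w 22.8681192838856 j6 -0.16167111354079983
tube_block pinpoint [([220.0, 149.0], 0.91, array([731.3,  43.1]))]
tube_block find_in [([210.0, 103.0], 0.74, array([747.5,  28. ]))]
now [632.3  27.5  98.9] tool y -172.2 t 13.8 w 22.938148788662566 j6 -0.16165931251426238
(634.5, 28.5, 56, -172.1) -> [-0.7 -2.4 42.9] yaw -0.001 or 3.14
```

View pics/w4.png

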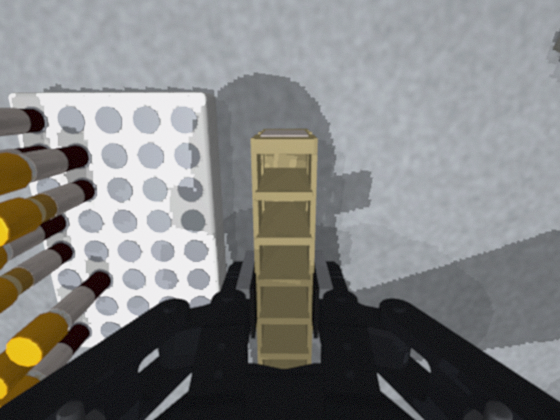

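The rack is held parallel to the block, and the block's front edge is at column 207–215. I'll lower it and release.

{"fn": "apply_moves", "kwargs": {"rows": [{"hand":-1,"delta_pos":[-0.5,-1,20],"yaw":0},{"hand":-1,"delta_pos":[-0.5,-1,34],"yaw":0},{"hand":-1,"delta_pos":[-0.5,-1,41],"yaw":0},{"hand":-1,"delta_pos":[-0.5,-1,43],"yaw":0},{"hand":-1,"delta_pos":[-0.5,-1,43],"yaw":0},{"hand":-1,"delta_pos":[-0.5,-1,43],"yaw":0},{"hand":-0.15,"delta_pos":[-0.5,-1,43],"yaw":0},{"hand":-0.15,"delta_pos":[-0.5,-1,43],"yaw":0},{"hand":-0.15,"delta_pos":[-0.5,-1,43],"yaw":0},{"hand":-0.15,"delta_pos":[-0.5,-1,43],"yaw":0},{"hand":-0.15,"delta_pos":[-0.5,-1,30],"yaw":0},{"hand":-0.15,"delta_pos":[-0.5,-1,5],"yaw":0}]}}

```text
clock: 14.8
position: [632.3, 28.0, 91.5]
ee_rot: [0.754, -0.657, -0.002, 0.003]
contact_force: [0.9, -0.4, 0.3]
gripper_width: 36.5
grasp_force: 0.0
```

{"fn": "apply_moves", "kwargs": {"rows": [{"hand":-0.15,"delta_pos":[0,0,-30],"yaw":0},{"hand":0.5,"delta_pos":[0,0,-70],"yaw":0},{"hand":1,"delta_pos":[0,0,-110],"yaw":0},{"hand":1,"delta_pos":[0,0,-135],"yaw":0},{"hand":1,"delta_pos":[0,0,-135],"yaw":0}]}}

```text
clock: 15.22
position: [637.7, 28.7, 237.4]
ee_rot: [0.754, -0.657, 0.005, -0.005]
contact_force: [0.3, -0.2, 0.5]
gripper_width: 81.9
grasp_force: 0.0
```

```bash
python3 rack.py w5.png; python3 - <<'E'
from h import *
d=img('wrist'); print([(r['location'],r['score'],at(d,r['location'],0)[:2]) for r in nets.pinpoint('wrist','tube_block')])
t=img('top')
print([(r['location'],r['score'],at(t,r['location'],0)[:2]) for r in nets.pinpoint('top','tube_block')])
plan((445,-162,230,-197.5))
E
```

```text
[ 100  105   64  118 3530] [129.8 158.3]
((780.0908813476562, 25.49337387084961), (52.88140106201172, 109.67365264892578), 7.966074466705322)
now [636.2  28.8 233.7] tool y -172.1 t 15.3 w 85.19723077398375 j6 -0.1621301962337188
[([173.2, 291.6], 0.64, array([633.4,  22.8,   0. ]))]
[([180.0, 195.5], 0.92, array([732.5,  43.5]))]
[([141.4, 275.4], 0.65, array([736.5,  39.6]))]
now [633.7  28.3 227.4] tool y -172.2 t 15.5 w 85.1643936584549 j6 -0.16212063292261591
(445, -162, 230, -197.5) -> [162.8 212.9  -1.8] yaw 0.442 or -2.699
```

View pics/w5.png

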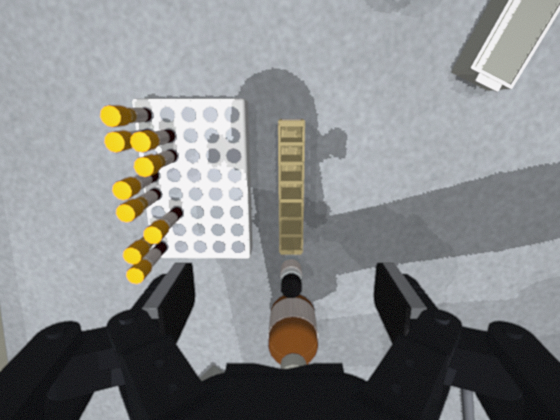

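{"fn": "apply_moves", "kwargs": {"rows": [{"hand":1,"delta_pos":[163,213,0],"yaw":0.442},{"hand":1,"delta_pos":[163,213,0],"yaw":0.442},{"hand":1,"delta_pos":[163,213,0],"yaw":0.442},{"hand":1,"delta_pos":[163,213,0],"yaw":0.442},{"hand":1,"delta_pos":[163,213,0],"yaw":0.442},{"hand":1,"delta_pos":[163,213,0],"yaw":0.442},{"hand":1,"delta_pos":[163,213,0],"yaw":0.442},{"hand":1,"delta_pos":[163,213,0],"yaw":0.442},{"hand":1,"delta_pos":[163,213,0],"yaw":0.442},{"hand":1,"delta_pos":[163,213,0],"yaw":0.442}]}}

```text
clock: 16.35
position: [446.1, -162.0, 228.8]
ee_rot: [-0.591, 0.806, 0.0, -0.0]
contact_force: [-0.1, 1.5, -0.9]
gripper_width: 85.1
grasp_force: 0.0
```

```bash
python3 look.py w6.png trough:30
```

```text
now [ 446.4 -161.7  228.8] tool y 162.6 t 16.4 w 85.33247690574022 j6 -0.3001137931215654
trough pinpoint [([184.0, 280.0], 0.83, array([ 452. , -158.2]))]
trough find_in [([182.0, 281.0], 0.87, array([ 447.4, -166.5]))]
```

View pics/w6.png

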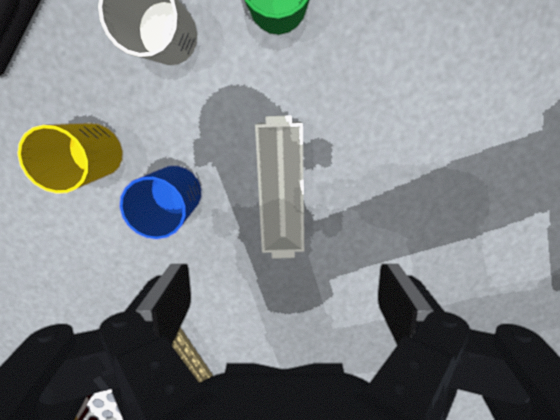

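```bash
python3 - <<'E'
from h import *
d=img('wrist')
c=[at(d,(r,k),38)[:2] for k,r in ((256,124),(301.5,124),(304,250.5),(263,251))]
c=np.array(c,np.float32); print(c.mean(0),cv2.minAreaRect(c)); m=c.mean(0)
L=(c[0]+c[1]-c[2]-c[3])/2; print(np.degrees(np.arctan2(-L[1],-L[0])))
# w5 camera pose: reconstruct from current cam-in-tool
s=read_state(); R=Rotation.from_quat(s['ee_rot']).as_matrix()
off=R.T@(np.array(d['xyz'])-s['position']); Rc=R.T@rot(d)
a=np.radians(-172.15); y=np.array([np.cos(a),np.sin(a),0]); z=np.array([0,0,-1.]); R2=np.stack([np.cross(y,z),y,z],1)
f=dict(d); f['xyz']=np.array([636.5,28.8,234])+R2@off; f['rotation']=Rotation.from_matrix(R2@Rc).as_quat()
b=[at(f,(r,k),30)[:2] for k,r in ((245,99),(250,257.5))]; k=[at(f,(r,k),60)[:2] for k,r in ((278,121),(304,120.5),(302.5,253.5),(279.5,254))]
print('block front',b,'rack',np.array(k),np.mean(k,0))
u=(b[1]-b[0])/np.linalg.norm(b[1]-b[0]); n=np.array([-u[1],u[0]])
print('block len',np.linalg.norm(b[1]-b[0]),'ang',np.degrees(np.arctan2(u[1],u[0])),'rack rel',u@(np.mean(k,0)-np.mean(b,0)),n@(np.mean(k,0)-np.mean(b,0)))
plan((m[0],m[1],100,-197.5),(m[0],m[1],34,-197.5))
E
```

```text
[ 450.1 -158.8] ((449.86114501953125, -158.8870086669922), (130.022216796875, 43.00606918334961), 74.38633728027344)
74.533226
block front [array([684.6, -48.6]), array([662.4, 115.5])] rack [[650.5 -34. ]
 [628.  -37.6]
 [609.7  89. ]
 [632.3  92.6]] [630.1  27.5]
block len 165.52808229627914 ang 97.70209371893844 rack rel -0.07194183112369679 43.79419611485941
now [ 446.5 -161.5  228.8] tool y 162.6 t 16.6 w 85.41337811001043 j6 -0.29988729076248555
(np.float32(450.05707), np.float32(-158.8), 100, -197.5) -> [ -3.6  -2.7 128.8] yaw 0.002 or -3.14
(np.float32(450.05707), np.float32(-158.8), 34, -197.5) -> [ -3.6  -2.8 194.8] yaw 0.002 or -3.14
```

The trough's top is 130×43 mm at (450,-159), with its axis at 74.5°. The rack sits about 1.8 mm beyond its nominal gap and is centred.

{"fn": "apply_moves", "kwargs": {"rows": [{"hand":0.65,"delta_pos":[-3.5,-2.7,40],"yaw":-0.035},{"hand":0.65,"delta_pos":[-3.5,-2.7,80],"yaw":-0.035},{"hand":0.65,"delta_pos":[-3.5,-2.7,120],"yaw":-0.035},{"hand":0.65,"delta_pos":[-3.5,-2.7,155],"yaw":-0.035},{"hand":0.65,"delta_pos":[-3.5,-2.7,180],"yaw":-0.035},{"hand":0.65,"delta_pos":[-3.5,-2.7,194],"yaw":-0.035},{"hand":0.65,"delta_pos":[-3.5,-2.7,194],"yaw":-0.035},{"hand":-1,"delta_pos":[-3.5,-2.7,194],"yaw":-0.035},{"hand":-1,"delta_pos":[-3.5,-2.7,194],"yaw":-0.035},{"hand":-1,"delta_pos":[-3.5,-2.7,194],"yaw":-0.035},{"hand":-1,"delta_pos":[-3.5,-2.7,194],"yaw":-0.035},{"hand":-1,"delta_pos":[-3.5,-2.7,194],"yaw":-0.035}]}}

```text
clock: 17.55
position: [450.4, -159.5, 36.5]
ee_rot: [-0.606, 0.796, -0.001, 0.001]
contact_force: [0.1, 2.1, 4.1]
gripper_width: 42.9
grasp_force: 62.9
```

```bash
python3 -c "
from h import *
plan((564.8,18.2,35,-172.2))"
```

```text
now [ 450.4 -159.5   36.5] tool y 164.5 t 17.6 w 42.89348350278835 j6 -0.2704824619799229
(564.8, 18.2, 35, -172.2) -> [-201.8  -62.9    1.9] yaw -0.406 or 2.736
```

{"fn": "apply_moves", "kwargs": {"rows": [{"hand":-1,"delta_pos":[0,0,-30],"yaw":0},{"hand":-1,"delta_pos":[-5,-1,-55],"yaw":-0.05},{"hand":-1,"delta_pos":[-35,-10,-55],"yaw":-0.15},{"hand":-1,"delta_pos":[-70,-21,-55],"yaw":-0.25},{"hand":-1,"delta_pos":[-105,-32,-55],"yaw":-0.35},{"hand":-1,"delta_pos":[-140,-43,-55],"yaw":-0.406},{"hand":-1,"delta_pos":[-175,-54,-55],"yaw":-0.406},{"hand":-1,"delta_pos":[-198,-62,-55],"yaw":-0.406},{"hand":-1,"delta_pos":[-202,-62.5,-55],"yaw":-0.406},{"hand":-1,"delta_pos":[-202,-62.5,-45],"yaw":-0.406},{"hand":-1,"delta_pos":[-202,-62.5,-45],"yaw":-0.406}]}}

```text
clock: 18.47
position: [561.5, 18.0, 78.3]
ee_rot: [0.753, -0.658, -0.001, 0.002]
contact_force: [-1.8, -0.9, -1.2]
gripper_width: 43.0
grasp_force: 62.4
```

```bash
python3 -c "
from h import *
plan((565,18.5,37,-172.2))"
```

```text
now [561.5  18.   78.3] tool y -172.3 t 18.5 w 42.9568769109166 j6 -0.18370110336209522
(565, 18.5, 37, -172.2) -> [-0.  -3.7 41.3] yaw -0.001 or 3.141
```

{"fn": "apply_moves", "kwargs": {"rows": [{"hand":-1,"delta_pos":[0,-1,20],"yaw":0},{"hand":-1,"delta_pos":[0,-1,34],"yaw":0},{"hand":-1,"delta_pos":[0,-1,40],"yaw":0},{"hand":-1,"delta_pos":[0,-1,42],"yaw":0},{"hand":-1,"delta_pos":[0,-1,42],"yaw":0},{"hand":-1,"delta_pos":[0,-1,42],"yaw":0},{"hand":0.25,"delta_pos":[0,-1,42],"yaw":0},{"hand":0.25,"delta_pos":[0,-1,42],"yaw":0},{"hand":0.25,"delta_pos":[0,-1,42],"yaw":0},{"hand":0.25,"delta_pos":[0,-1,42],"yaw":0},{"hand":0.25,"delta_pos":[0,-1,32],"yaw":0},{"hand":0.25,"delta_pos":[0,-1,5],"yaw":0}]}}

```text
clock: 19.47
position: [562.0, 18.0, 72.8]
ee_rot: [0.753, -0.658, -0.002, 0.003]
contact_force: [0.4, -0.5, -0.0]
gripper_width: 53.7
grasp_force: 0.0
```

{"fn": "apply_moves", "kwargs": {"rows": [{"hand":0.25,"delta_pos":[0,0,-35],"yaw":0},{"hand":0.5,"delta_pos":[0,0,-75],"yaw":0},{"hand":1,"delta_pos":[0,0,-115],"yaw":0},{"hand":1,"delta_pos":[0,0,-150],"yaw":0},{"hand":1,"delta_pos":[0,0,-150],"yaw":0},{"hand":1,"delta_pos":[0,0,-150],"yaw":0}]}}

```text
clock: 19.97
position: [565.5, 18.9, 228.9]
ee_rot: [0.754, -0.657, 0.002, -0.003]
contact_force: [0.5, -0.5, -1.2]
gripper_width: 85.4
grasp_force: 0.0
```

```bash
python3 - <<'E'
from h import *
t=img('top'); e=img('scene')
for D,c in ((t,'top'),(e,'scene')): 
  for q in ('trough','aliquot_rack','beaker'): print(c,q,[(np.round(r['location']),round(r['score'],2),at(D,r['location'],0)[:2]) for r in nets.pinpoint(c,q)][:4])
plan((508,-338,230,-172))
E
```

```text
top trough [(array([209., 285.]), 0.91, array([558.8,  10.6]))]
top aliquot_rack []
top beaker [(array([275., 416.]), 0.95, array([ 399., -319.])), (array([208., 360.]), 0.9, array([ 564.3, -180.4])), (array([231., 419.]), 0.8, array([ 509.6, -329.8])), (array([180., 387.]), 0.64, array([ 638.1, -251.6]))]
scene trough [(array([236., 267.]), 0.81, array([559.3,  11.4])), (array([416., 291.]), 0.32, array([701.9, 367.6]))]
scene aliquot_rack [(array([255., 243.]), 0.83, array([628.6,  32.1]))]
scene beaker [(array([171., 197.]), 0.93, array([ 617.5, -253.5])), (array([136., 224.]), 0.8, array([ 502.8, -341.7])), (array([180., 226.]), 0.77, array([ 566.7, -190.8]))]
now [564.2  18.5 224.1] tool y -172.2 t 20.4 w 85.42850726337772 j6 -0.18372610463165834
(508, -338, 230, -172) -> [345.6 104.   -5.5] yaw -0.004 or 3.138
```

{"fn": "apply_moves", "kwargs": {"rows": [{"hand":1,"delta_pos":[345,104,20],"yaw":0},{"hand":1,"delta_pos":[345,104,20],"yaw":0},{"hand":1,"delta_pos":[345,104,20],"yaw":0},{"hand":1,"delta_pos":[345,104,20],"yaw":0},{"hand":1,"delta_pos":[345,104,20],"yaw":0},{"hand":1,"delta_pos":[345,104,20],"yaw":0},{"hand":1,"delta_pos":[345,104,20],"yaw":0},{"hand":1,"delta_pos":[345,104,20],"yaw":0},{"hand":1,"delta_pos":[345,104,20],"yaw":0},{"hand":1,"delta_pos":[345,104,20],"yaw":0},{"hand":1,"delta_pos":[345,104,20],"yaw":0},{"hand":1,"delta_pos":[345,104,20],"yaw":0}]}}

```text
clock: 21.37
position: [508.0, -337.2, 204.6]
ee_rot: [0.753, -0.658, -0.001, 0.0]
contact_force: [0.4, -0.2, -0.3]
gripper_width: 85.7
grasp_force: 0.0
```

```bash
python3 look.py w7.png beaker:34
```

```text
now [ 508.3 -336.7  204.9] tool y -172.2 t 21.4 w 85.5256556832433 j6 0.45669565290986086
beaker pinpoint [([304.0, 218.0], 0.94, array([ 564.1, -185.6])), ([187.0, 283.0], 0.86, array([ 508.2, -334. ])), ([207.0, 384.0], 0.68, array([ 400.1, -327.7]))]
beaker find_in [([222.0, 400.0], 0.97, array([ 394.6, -323.1])), ([256.0, 145.0], 0.9, array([ 634.7, -255.1])), ([326.0, 210.0], 0.82, array([ 566.4, -182.1]))]
```

View pics/w7.png

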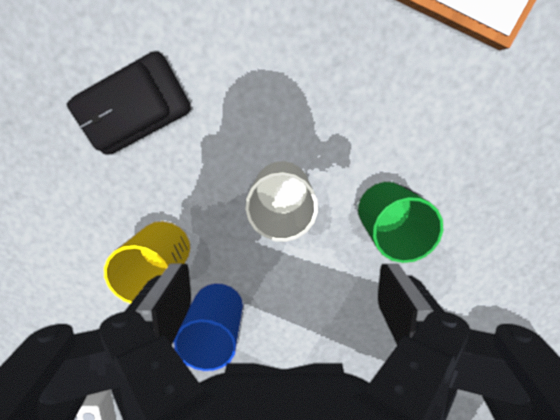

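```bash
python3 - <<'E'
from h import *
d=img('wrist'); p=at(d,(207,282),68); print(p, at(d,(207,247),68),at(d,(207,318),68))
plan((p[0],p[1],50,-172.2))
E
```

```text
[ 509.7 -332.5   68. ] [ 538.6 -328.5   68. ] [ 480.1 -336.6   68. ]
now [ 508.7 -336.3  205.5] tool y -172.1 t 21.6 w 85.29214719970223 j6 0.4567901144793979
(np.float64(509.739031893813), np.float64(-332.4535083032657), 50, -172.2) -> [ -3.6  -1.5 155.5] yaw 0.002 or -3.14
```

The beaker's rim is centred at (282,207), or world (509.5,-332.5), and measures 59 mm across. The green beaker's rim starts at column 373, so the fingers have room.

{"fn": "apply_moves", "kwargs": {"rows": [{"hand":1,"delta_pos":[-3.5,-1.5,40],"yaw":0},{"hand":1,"delta_pos":[-3.5,-1.5,75],"yaw":0},{"hand":1,"delta_pos":[-3.5,-1.5,105],"yaw":0},{"hand":1,"delta_pos":[-3.5,-1.5,135],"yaw":0},{"hand":1,"delta_pos":[-3.5,-1.5,155],"yaw":0},{"hand":1,"delta_pos":[-3.5,-1.5,155],"yaw":0},{"hand":1,"delta_pos":[-3.5,-1.5,155],"yaw":0},{"hand":-1,"delta_pos":[-3.5,-1.5,155],"yaw":0},{"hand":-1,"delta_pos":[-3.5,-1.5,155],"yaw":0},{"hand":-1,"delta_pos":[-3.5,-1.5,155],"yaw":0},{"hand":-1,"delta_pos":[-3.5,-1.5,155],"yaw":0},{"hand":-1,"delta_pos":[-3.5,-1.5,155],"yaw":0}]}}

```text
clock: 22.57
position: [510.5, -334.1, 52.9]
ee_rot: [0.754, -0.657, 0.002, -0.001]
contact_force: [-1.2, 1.5, 5.4]
gripper_width: 59.2
grasp_force: 64.1
```

```bash
python3 -c "
from h import *
plan((509.5,-332.5,190,-172.1),(649,-96,190,-172.1),(649,-96,52,-172.1))"
```

```text
now [ 510.5 -334.1   52.9] tool y -172.2 t 22.6 w 59.216534654890815 j6 0.45058195522561334
(509.5, -332.5, 190, -172.1) -> [  -1.4    0.3 -137.1] yaw -0.001 or 3.14
(649, -96, 190, -172.1) -> [-216.7 -170.2 -136.9] yaw -0.001 or 3.14
(649, -96, 52, -172.1) -> [-217.1 -169.6    1.1] yaw -0.001 or 3.14
```

{"fn": "apply_moves", "kwargs": {"rows": [{"hand":-1,"delta_pos":[0,0,-30],"yaw":0},{"hand":-1,"delta_pos":[0,0,-70],"yaw":0},{"hand":-1,"delta_pos":[0,0,-105],"yaw":0},{"hand":-1,"delta_pos":[-25,-20,-120],"yaw":0},{"hand":-1,"delta_pos":[-55,-43,-120],"yaw":0},{"hand":-1,"delta_pos":[-85,-67,-120],"yaw":0},{"hand":-1,"delta_pos":[-115,-90,-120],"yaw":0},{"hand":-1,"delta_pos":[-145,-114,-120],"yaw":0},{"hand":-1,"delta_pos":[-175,-137,-120],"yaw":0},{"hand":-1,"delta_pos":[-205,-161,-120],"yaw":0},{"hand":-1,"delta_pos":[-216,-169,-120],"yaw":0},{"hand":-1,"delta_pos":[-216,-169,-120],"yaw":0}]}}

```text
clock: 23.57
position: [649.0, -93.5, 170.7]
ee_rot: [0.755, -0.656, 0.001, -0.001]
contact_force: [-0.7, -0.8, -0.4]
gripper_width: 59.1
grasp_force: 64.8
```

```bash
python3 -c "
from h import *
img('wrist','w8.png')
plan((648,-96,54,-172.1))"
```

```text
now [647.9 -95.2 170.5] tool y -172.1 t 23.6 w 59.3587767057022 j6 0.038116163525596346
(648, -96, 54, -172.1) -> [  0.8   0.  116.5] yaw 0.001 or -3.141
```

View pics/w8.png

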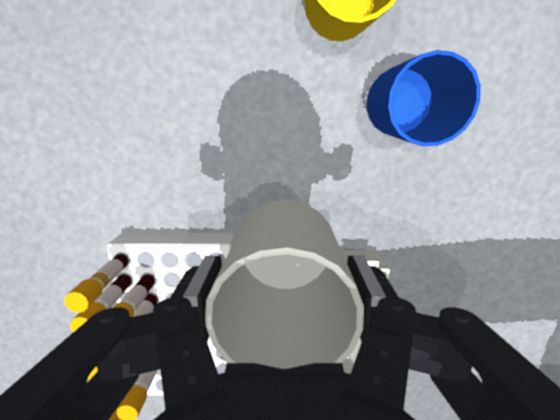

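The beaker is held upright and blue is clear at (425,100). I'll lower it.

{"fn": "apply_moves", "kwargs": {"rows": [{"hand":-1,"delta_pos":[1,0,35],"yaw":0},{"hand":-1,"delta_pos":[1,0,65],"yaw":0},{"hand":-1,"delta_pos":[1,0,90],"yaw":0},{"hand":-1,"delta_pos":[1,0,106],"yaw":0},{"hand":-1,"delta_pos":[1,0,114],"yaw":0},{"hand":-1,"delta_pos":[1,0,117],"yaw":0},{"hand":-1,"delta_pos":[1,0,117],"yaw":0},{"hand":0.75,"delta_pos":[1,0,117],"yaw":0},{"hand":0.75,"delta_pos":[1,0,117],"yaw":0},{"hand":0.75,"delta_pos":[1,0,117],"yaw":0},{"hand":0.75,"delta_pos":[1,0,117],"yaw":0},{"hand":0.75,"delta_pos":[1,0,105],"yaw":0}]}}

```text
clock: 24.62
position: [645.9, -97.7, 63.5]
ee_rot: [0.753, -0.658, -0.002, 0.001]
contact_force: [-0.4, -0.7, 0.1]
gripper_width: 74.8
grasp_force: 0.0
```

{"fn": "apply_moves", "kwargs": {"rows": [{"hand":0.75,"delta_pos":[0,0,-30],"yaw":0},{"hand":0.8,"delta_pos":[0,0,-70],"yaw":0},{"hand":1,"delta_pos":[0,0,-110],"yaw":0},{"hand":1,"delta_pos":[0,0,-150],"yaw":0},{"hand":1,"delta_pos":[0,0,-190],"yaw":0},{"hand":1,"delta_pos":[40,0,-200],"yaw":0},{"hand":1,"delta_pos":[80,0,-200],"yaw":0},{"hand":1,"delta_pos":[120,0,-200],"yaw":0},{"hand":1,"delta_pos":[160,0,-200],"yaw":0},{"hand":1,"delta_pos":[160,0,-200],"yaw":0}]}}

```text
clock: 25.45
position: [668.7, -262.7, 265.4]
ee_rot: [0.751, -0.66, 0.001, 0.0]
contact_force: [0.1, 0.4, 0.1]
gripper_width: 85.2
grasp_force: 0.0
```

```bash
python3 - <<'E'
from h import *
t=img('top','top2.png'); e=img('scene','scene2.png'); plan()
P=cv2.resize(np.array(t['pixels'])[105:235,190:330],None,fx=4,fy=4,interpolation=cv2.INTER_CUBIC)
S=cv2.resize(np.array(e['pixels'])[170:380,130:340],None,fx=2.4,fy=2.4,interpolation=cv2.INTER_CUBIC)
cv2.imwrite('pics/cropP.png',P[:,:,::-1]);cv2.imwrite('pics/cropS.png',S[:,:,::-1])
C=np.array([733,42.5]); a=np.radians(7.8); ux=np.array([np.cos(a),np.sin(a)]); uy=np.array([-ux[1],ux[0]])
for D,c in ((t,'top'),(e,'scene')): 
  for q in ('trough','aliquot_rack','beaker','vial','bottle','mouse','vial_box','marker','tube_block'): print(c,q,[(np.round(r['location']),round(r['score'],2),(w:=at(D,r['location'],0)[:2]),'B',np.array([(w-C)@ux,(w-C)@uy])) for r in nets.pinpoint(c,q)][:4])
E
```

```text
now [ 668.8 -258.   265.4] tool y -172.4 t 25.6 w 85.41884446732242 j6 0.27649240992869173
top trough [(array([206., 284.]), 0.63, array([565.7,  13.6]), 'B', array([-169.6,   -5.9]))]
top aliquot_rack [(array([182., 278.]), 0.58, array([627.3,  29.8]), 'B', array([-106.4,    1.8]))]
top beaker [(array([175., 328.]), 0.65, array([649.5, -98.6]), 'B', array([-101.9, -128.4]))]
top vial [(array([183., 240.]), 0.4, array([622.8, 126.6]), 'B', array([-97.8,  98.3]))]
top bottle [(array([189., 212.]), 0.81, array([605.8, 199.3]), 'B', array([-104.7,  172.6]))]
top mouse [(array([175., 445.]), 0.58, array([ 655.4, -399.3]), 'B', array([-136.8, -427.2]))]
top vial_box [(array([154., 149.]), 0.67, array([694.9, 369.5]), 'B', array([  6.7, 329.1]))]
top marker [(array([293., 159.]), 0.79, array([339.3, 317.6]), 'B', array([-352.8,  326. ]))]
top tube_block [(array([143., 278.]), 0.63, array([733.4,  31.4]), 'B', array([ -1.1, -11.1]))]
scene trough [(array([239., 267.]), 0.65, array([561.8,  18.5]), 'B', array([-172.8,   -0.5]))]
scene aliquot_rack []
scene beaker [(array([127., 260.]), 0.91,
[... 344 characters left out ...]
2, array([615.5, 125.9]), 'B', array([-105.1,   98.6]))]
scene bottle [(array([311., 289.]), 0.62, array([607.1, 194.6]), 'B', array([-104.1,  167.8]))]
scene mouse [(array([286., 267.]), 0.69, array([619.4, 124.5]), 'B', array([-101.5,   96.7])), (array([141., 160.]), 0.6, array([ 658.3, -407.6]), 'B', array([-135.1, -435.8]))]
scene vial_box [(array([413., 293.]), 0.58, array([696.1, 366.8]), 'B', array([  7.4, 326.3]))]
scene marker [(array([303., 434.]), 0.81, array([346.5, 319.8]), 'B', array([-345.3,  327.2])), (array([240., 267.]), 0.28, array([564.2,  22. ]), 'B', array([-170.1,    2.6]))]
scene tube_block [(array([278., 203.]), 0.87, array([726.3,  43.3]), 'B', array([-6.5,  1.7]))]
```

View pics/cropP.png

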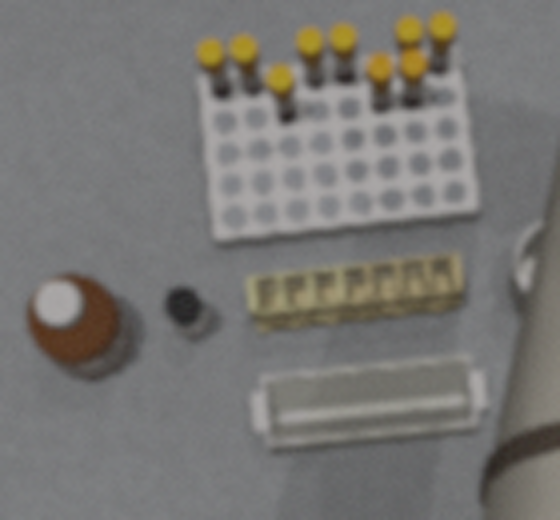

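View pics/cropS.png

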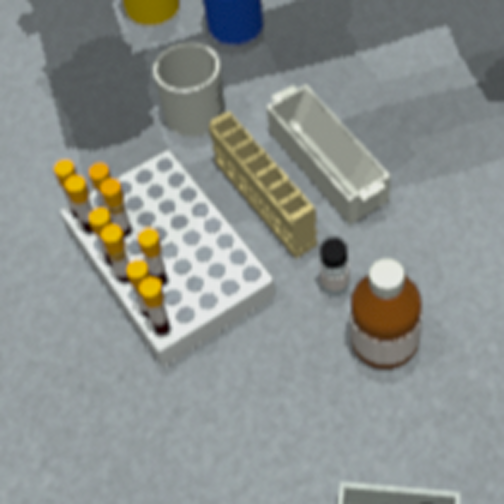

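The crops show all five pieces standing upright in the right order, with the arm hiding part of the beaker in the top view. I'll check the distances numerically.

```bash
python3 - <<'E'
from h import *
t=img('top'); e=img('scene')
T=lambda x,y,z:at(t,(105+y/4,190+x/4),z)[:2]
S=lambda x,y,z:at(e,(170+y/2.4,130+x/2.4),z)[:2]
V={'block front L':T(215,240,30),'block front R':T(478,212,30),'rack':np.mean([T(248,277,60),T(250,312,60),T(462,255,60),T(464,288,60)],0),'vial':T(184,305,58),'bottle':T(58,303,105),
'trough':np.mean([T(264,378,38),T(270,447,38),T(472,358,38),T(480,430,38)],0),
'S rack':np.mean([S(211,126,60),S(232,113,60),S(313,215,60),S(297,231,60)],0),'S vial':S(334,247,58),'S bottle':S(387,273,105),'S beaker':S(187,69,68),'S trough':np.mean([S(271,103,38),S(304,88,38),S(387,176,38),S(350,196,38)],0),
'S block front L':S(271,277,30),'S block front R':S(168,152,30)}
for p in ('','S '):
    L,R=V[p+'block front L'],V[p+'block front R']; uy=(L-R)/np.linalg.norm(L-R); ux=np.array([uy[1],-uy[0]]); o=(L+R)/2+55*ux
    print('block',o,np.linalg.norm(L-R),np.degrees(np.arctan2(ux[1],ux[0])))
    for k in ('rack','trough','vial','bottle','beaker'):
        if p+k in V: print(p+k,V[p+k],'in block',ux@(V[p+k]-o),uy@(V[p+k]-o))
E
```

```text
block [728.4  41.1] 166.73782880620774 7.515249470644357
rack [629.9  26.2] in block -99.58518601384674 -1.883811870486813
trough [559.8  15.3] in block -170.49061169469883 -3.5534097621641507
vial [614.3 130.4] in block -101.38306787444922 103.51208493362896
bottle [603.2 196.8] in block -103.6612659781531 170.78838970624943
block [733.3  44. ] 163.0662816158818 8.444842480258846
S rack [633.6  34.8] in block -100.02521498533811 5.557805269731276
S trough [562.6  17.5] in block -172.7430015537128 -1.145746018162093
S vial [615.9 132.3] in block -103.1549205067148 104.59164231551522
S bottle [605.3 198.7] in block -103.93253590758825 171.85685954023077
S beaker [645.8 -94.7] in block -106.9717826464556 -124.36871176745666
```

```bash
python3 -c "
from bench import workorder
print(workorder.job_done())"
```

```text
the job is handed in; nothing more can be done
None
```

The job is handed in at about 26 s of the 134 s allowed, but no verdict came back. All five pieces are upright in the set order, my last camera measurements put every gap and alignment inside tolerance, and the block, mouse, vial box and marker pen were left in place.

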